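Pack, lock and scan the glass carrier

TASK

Pack the shot glasses for delivery: stand every shot glass on the worktop upright in a compartment of the carrier tray, one to a compartment, set the clear cover squarely over them (first turn back any cam latch that stands in its way), and turn both cam latches fully clockwise so that they draw the cover down tight on its seal. Only then read the barcode label on the side of the cover with the hand scanner: hold it still for a good second, square to the middle of the label with its window about 9 cm away, and lay it back in its cradle. Leave the counter bell and the teaspoon where they are.

Things in the scene. Friction and masses are not known exactly. Their poses are not given: they have to be found in the camera images.
- tray: Grey carrier tray, fixed, 190 x 190 x 18 mm, with two ears that carry the cams. Origin: centre of its underside. A well in its top, floor at z = 18 mm, is parted by a low cross of ribs (6 mm wide, 10 mm high) into four compartments 68 x 68 mm, centres at x = +-37, y = +-37 mm. Round the well a lip, 152 mm square outside, 5 mm thick, rises to z = 32 mm.
- tray_seal (a point): Centre of the tray at the height of the seal's top, z = 24 mm of the tray. The sprung rubber seal is a square frame, 158 to 184 mm, round the lip. It gives up to 5.5 mm: each half (+y and -y) starts to give at about 3.5 N and takes 1.5 N more per mm.
- cover: Clear open-bottomed hood, loose, 0.32 kg. Origin: centre of its underside. 166 mm square outside, 160 inside (4 mm play round the tray's lip), inner height 69, roof at z = 73 mm; grey flange 182 mm square, 5 thick. Fits the tray with x along the tray's x, either way round, lugs beside the cams; origin then 24 mm above the tray's, 20 when latched.
- cover_handle (a point): Middle of the cover's handle: a round wooden bar 13 mm thick, 92 mm long along the cover's x axis, on two posts 80 mm apart, 105 mm above the cover's underside (32 mm above its roof).
- cover_label (a point): Centre of the white barcode label, 60 x 40 mm, upright on the cover's +y side at x = -35, z = 36 mm of the cover. It faces along the cover's +y.
- cover_lug_a (a point): Underside of a flange lug at (45, 97, 0) mm of the cover; the lug reaches y = 107 mm, is 18 mm wide and has a raised steel rib for the cam.
- cover_lug_b (a point): Underside of the other lug, at (-45, -97, 0) mm of the cover.
- cam_a (a joint): Cam latch on the tray's +y ear, turning about the vertical through (45, 128) mm of the tray. 0 = fully open; grows clockwise seen from above; 1.57 = fully locked. Beyond 0.2 it is in the way of the lug as the cover comes down. From about 0.7 to 1.4 its sloping underside rides over the lug's rib and draws the cover down 4 mm; the rest is level: it stays put. Up to 0.4 N m.
- cam_b (a joint): The same on the tray's -y ear, about (-45, -128) mm of the tray; it too locks clockwise.
- cam_a_grip (a point): Point on cam_a's axis, 66 mm above the worktop: middle of a black upright wing grip 60 mm long, 13 mm thick, from 46 to 78 mm above the worktop. Its long side is this point's x axis: along the tray's x when open, along the tray's y when locked. A steel sector lies under it, top at 42 mm.
- cam_b_grip (a point): The same point of cam_b.
- glass_1: Thick clear shot glass, loose, upright, 49 mm wide at the rim, 42 mm at the foot, 62 mm high, 70 g. Origin: centre of its foot. Two to four of these glasses are there; the others are absent.
- glass_2: As glass_1.
- glass_3: As glass_1.
- glass_4: As glass_1.
- scanner: Pocket barcode scanner, loose, 150 g, lying in its cradle. Origin: centre of its underside. x axis: the way it looks. Black body 42 mm wide and 30 mm high from x = -60 to +24 mm; grey head 50 mm wide and 34 mm high from x = 20 to 60 mm. Balances near x = 5 mm.
- scan_window (a point): Middle of the scanner's window, at the front of its head: (60, 0, 18) mm of the scanner, same axes.
- cradle: Black charging cradle, fixed, 150 x 72 mm along x and y. Origin: centre of its underside. The scanner lies centred on its pad (z = 8 mm), along x. End stops at x = +-68 mm and corner rails at y = +-30 mm (only beyond x = +-40 mm: the sides are open to the fingers) rise to z = 17 mm.
- bell: Chrome counter bell, 64 mm wide, 56 mm high, a loose bystander at the right front; leave it alone.
- spoon: Teaspoon, 137 mm long, a loose bystander by the drawer box at the back; leave it alone.
- bean_tower: Tall black bean tower, fixed equipment at the right, 183 x 182 mm and 435 mm high; keep the arm clear of it. Origin: centre of its underside.
Things that resemble listed ones, but are neither listed nor needed, are in the scene too. Leave any purple look-alike of the glass_1 alone.

How it is judged:
On the way, in this order (a step that is already met when the one before it is completed fails the run):
1. every glass stands upright on the floor of a compartment of the tray, let go (x of glass_1 in the frame of tray between -0.065 and 0.065 m and y of glass_1 in the frame of tray between -0.065 and 0.065 m and z of glass_1 in the frame of tray between 0.014 and 0.022 m and angle between each of glass_1, glass_2, glass_3, glass_4's own z axis and vertical below 0.12 rad and x of glass_2 in the frame of tray between -0.065 and 0.065 m and y of glass_2 in the frame of tray between -0.065 and 0.065 m and z of glass_2 in the frame of tray between 0.014 and 0.022 m and x of glass_3 in the frame of tray between -0.065 and 0.065 m and y of glass_3 in the frame of tray between -0.065 and 0.065 m and z of glass_3 in the frame of tray between 0.014 and 0.022 m and x of glass_4 in the frame of tray between -0.065 and 0.065 m and y of glass_4 in the frame of tray between -0.065 and 0.065 m and z of glass_4 in the frame of tray between 0.014 and 0.022 m and contact force between each of glass_1, glass_2, glass_3, glass_4 and the fingers below 0.1 N), for 0.2 s.
2. the cover sits squarely over them on the seal (x of cover in the frame of tray between -0.008 and 0.008 m and y of cover in the frame of tray between -0.008 and 0.008 m and angle between the x axis of cover and the x axis of tray, either way round below 0.1 rad and z of each of cover_lug_a, cover_lug_b in the frame of tray below 0.0265 m and x of glass_1 in the frame of tray between -0.065 and 0.065 m and y of glass_1 in the frame of tray between -0.065 and 0.065 m and z of glass_1 in the frame of tray between 0.014 and 0.022 m and angle between each of glass_1, glass_2, glass_3, glass_4's own z axis and vertical below 0.12 rad and x of glass_2 in the frame of tray between -0.065 and 0.065 m and y of glass_2 in the frame of tray between -0.065 and 0.065 m and z of glass_2 in the frame of tray between 0.014 and 0.022 m and x of glass_3 in the frame of tray between -0.065 and 0.065 m and y of glass_3 in the frame of tray between -0.065 and 0.065 m and z of glass_3 in the frame of tray between 0.014 and 0.022 m and x of glass_4 in the frame of tray between -0.065 and 0.065 m and y of glass_4 in the frame of tray between -0.065 and 0.065 m and z of glass_4 in the frame of tray between 0.014 and 0.022 m), for 0.2 s.
3. both cams are turned fully and the cover is drawn down tight on its seal (x of cover in the frame of tray between -0.008 and 0.008 m and y of cover in the frame of tray between -0.008 and 0.008 m and angle between the x axis of cover and the x axis of tray, either way round below 0.1 rad and z of each of cover_lug_a, cover_lug_b in the frame of tray below 0.0222 m and value of joint each of cam_a, cam_b above 1.35 rad), for 0.3 s.
4. the held scanner looks squarely at the middle of the label from 4 to 14 cm, still for one second (all of step 3 and x of cover_label in the frame of scan_window between 0.04 and 0.14 m and y of cover_label in the frame of scan_window between -0.02 and 0.02 m and z of cover_label in the frame of scan_window between -0.018 and 0.018 m and angle between the x axis of scanner and the y axis of cover, either way round below 0.26 rad and y of scan_window in the frame of cover above 0.1 m and linear speed of scanner below 0.02 m/s and angular speed of scanner below 0.15 rad/s and contact force between scanner and the fingers above 0.5 N), for 1 s.
At the end, for the whole second after the job is handed in: All glasses upright in compartments; cover on the tray within 8 mm, both lugs at most 22.2 mm above the tray's underside (24 before latching, 20 after); both cams past 1.35 rad; scanner flat and still in its cradle, within 14 mm along, 10 mm across and 0.2 rad, either way round (all of step 3 and x of glass_1 in the frame of tray between -0.065 and 0.065 m and y of glass_1 in the frame of tray between -0.065 and 0.065 m and z of glass_1 in the frame of tray between 0.014 and 0.022 m and angle between each of glass_1, glass_2, glass_3, glass_4's own z axis and vertical below 0.12 rad and x of glass_2 in the frame of tray between -0.065 and 0.065 m and y of glass_2 in the frame of tray between -0.065 and 0.065 m and z of glass_2 in the frame of tray between 0.014 and 0.022 m and x of glass_3 in the frame of tray between -0.065 and 0.065 m and y of glass_3 in the frame of tray between -0.065 and 0.065 m and z of glass_3 in the frame of tray between 0.014 and 0.022 m and x of glass_4 in the frame of tray between -0.065 and 0.065 m and y of glass_4 in the frame of tray between -0.065 and 0.065 m and z of glass_4 in the frame of tray between 0.014 and 0.022 m and x of scanner in the frame of cradle between -0.014 and 0.014 m and y of scanner in the frame of cradle between -0.01 and 0.01 m and z of scanner in the frame of cradle below 0.0115 m and angle between the x axis of scanner and the x axis of cradle, either way round below 0.2 rad and angle between scanner's own z axis and vertical below 0.08 rad and linear speed of scanner below 0.02 m/s); the robot touches nothing.
It fails at once if the counter bell is pushed more than 3 cm (distance of bell from where it was at the start of the episode above 0.03 m).
It fails at once if the teaspoon is pushed more than 3 cm (distance of spoon from where it was at the start of the episode above 0.03 m).
Of glass_1, glass_2, glass_3, glass_4 only 2 to 4 are there at a start; the rules pass over those that are not, and their reading is None.
At some moment in a run one of glass_1, glass_2, glass_3, glass_4, cover, scanner may be knocked a few centimetres aside while the robot is not near it.
Once in a run the grip may slacken for a moment while it holds something.
It also fails if it takes over 210 s, if anything falls off the work surface, if the arm or the gripper's body presses on something with over 40 N, if the wrist force passes 120 N, or if a joint passes its speed limit or range.

ROBOT

A 6-joint arm with a two-finger parallel gripper is mounted at the origin on a cart in front of the work surface, level with it; the furniture and walls round the work are solid. World frame = base frame: x ahead of the robot, y to its left, z up, the work surface at z = 0. Lengths are in m, angles in rad, forces in N, time in s.
With the tool pointing down it reaches from about 0.325 to 0.775 m from the base axis. Payload 5.5 kg.
Tool frame: the origin (TCP) lies midway between the tips of the shut fingers; the grasp point (between the pads) lies 19 mm behind it; z points along the fingers, y is the line along which they close (so a half turn about z gives the same grasp; the last joint's range is limited). The gripper opens to 88 mm and grips with 3 to 60 N. Pads are 20 mm wide; open, the fingers measure 115 mm over their backs; the gripper's body (75 mm by 178 mm) begins 61 mm behind the grasp point.
Start: joints at [1.212, 0.091, 1.231, -0, 1.82, -0.057], TCP at [0.178, 0.573, 0.223] pointing down, gripper open.
Joint ranges: [-2.87, 2.87], [-0.86, 2.18], [0.17, 2.46], [-1.51, 4.65], [0.06, 2.69], [-2.65, 2.65]. Speed limits (rad/s): [2.57, 2.57, 3.01, 3.14, 3.14, 3.14].

INTERFACE

Orientations are given as a 3x3 rotation matrix whose columns are the frame's x, y, z axes.
In Python, from plant import ctrl, solve_ik, viewer gives the robot as it stands. The module is installed in compiled form; this text tells all that it offers. Calls block until the motion is done:
- ctrl.goto(position, orientation): joint-space move of the TCP to a pose.
- ctrl.move_straight(position, orientation=None, velocity=0.15): straight line of the TCP; orientation=None keeps the orientation; velocity is the mean speed in m/s.
- ctrl.goto_joints(angles): joint-space move.
- ctrl.ungrasp() and ctrl.gripper_close(f_grip=None): open the fingers fully, or close them until they stop; f_grip is the grip in N (None keeps the last).
- ctrl.sleep(seconds).
- solve_ik(position, orientation): joint angles nearest the present ones, or None.
- ctrl.read_state(): the state.
- viewer.get_image(name): name is "side" or "top" or "wrist"; returns the picture (420x560x3 uint8, blue, green, red); there is no depth.
- viewer.camera_params(name): a dict with "intrinsics" (3x3 intrinsics, pixels), "rvec" (rotation vector, rad) and "tvec" (3), from world to camera coordinates, as OpenCV has them; the wrist camera has in their place "mount" (4x4, takes a point from camera to tool coordinates, whose origin is the TCP and whose axes are the flange's). Camera axes: x right, y down, z forward; pixel columns grow to the right and rows downward; lengths in m; the calibration is good to about 2 mm. A picture is of the moment at which its call begins: read the wrist's pose just before it. camera_params takes no time and is no camera call.
A pose or a line that the arm cannot do raises ctrl.PlanningError and nothing moves.
- ctrl.close_job(): hands the job in; it is judged then, once.
The state is a dict: "time_s": time; "qpos": joint angles; "dq": joint speeds; "joint_torque": joint torques, N m; "ee_pos": TCP position; "eef_rot": TCP orientation; "contact_force": force on the tool from outside, world axes, zero at the start; "moment": the same for the moment, N m; "opening": opening from 0.0 (shut) to 1.0 (fully open); "grasp_force": force on a finger pad.
Only numpy, scipy, OpenCV 4.12 (cv2) and the standard library are available. Lean on these libraries where they do the work, as an engineer would, in place of code of your own. Each camera call takes 0.05 s, during which the arm holds its last target. There are 200 camera calls.

## Working session

There is one attempt and no reset: what is moved stays moved. The work goes in short steps, each a Python script; the robot and the scene stay as the last script left them, time stands still between calls to the robot, and variables do not carry over. Pictures are saved under pics/ and viewed, at most 17 in all, crops included, and the job is handed in when it is done.

```bash
mkdir -p pics; ls; cat > h.py <<'E'
import numpy as np, cv2
from plant import ctrl, solve_ik, viewer
def cam(name, st=None):
    p=viewer.camera_params(name); K=np.array(p["intrinsics"],float)
    if "mount" in p:
        st=st or ctrl.read_state(); M=np.array(p["mount"],float)
        R=np.array(st["eef_rot"]); t=np.array(st["ee_pos"])
        Rw=R@M[:3,:3]; c=R@M[:3,3]+t
    else:
        Rc=cv2.Rodrigues(np.array(p["rvec"],float))[0]; Rw=Rc.T; c=-Rc.T@np.array(p["tvec"],float).ravel()
    return K,Rw,c   # Rw: cam->world
def ray(C,uv,z):
    K,Rw,c=C; d=Rw@np.linalg.inv(K)@np.array([uv[0],uv[1],1.0]); return c+d*(z-c[2])/d[2]
def proj(C,X):
    K,Rw,c=C; q=K@(Rw.T@(np.asarray(X,float)-c)); return q[:2]/q[2]
def tri(C1,uv1,C2,uv2):
    A=[];b=[]
    for (K,Rw,c),uv in((C1,uv1),(C2,uv2)):
        d=Rw@np.linalg.inv(K)@np.array([uv[0],uv[1],1.0]); d/=np.linalg.norm(d)
        P=np.eye(3)-np.outer(d,d); A.append(P); b.append(P@c)
    return np.linalg.lstsq(np.vstack(A),np.hstack(b),rcond=None)[0]
def down(yaw):  # tool z down, tool x axis at yaw in world; tool y = closing line
    c,s=np.cos(yaw),np.sin(yaw); return np.array([[c,s,0],[s,-c,0],[0,0,-1.0]])
def shot(name,fn):
    st=ctrl.read_state(); im=viewer.get_image(name); cv2.imwrite("pics/"+fn,im); return im,cam(name,st)
E
python3 - <<'E'
from h import *
for n in("top","side"):
    im,C=shot(n,n+"0.png"); print(n,C[2].round(3),C[1].round(2).tolist(),C[0].round(0).tolist())
s=ctrl.read_state(); print(s["time_s"],s["eef_rot"],s["ee_pos"]); print(viewer.camera_params("wrist"))
E
```

```text
pics
top [ 0.441 -0.023  1.622] [[0.01, -1.0, 0.09], [-1.0, -0.01, 0.01], [-0.01, -0.09, -1.0]] [[449.0, 0.0, 276.0], [0.0, 449.0, 212.0], [0.0, 0.0, 1.0]]
side [0.653 1.143 1.137] [[-1.0, 0.02, -0.05], [0.05, 0.66, -0.75], [0.02, -0.75, -0.66]] [[534.0, 0.0, 280.0], [0.0, 534.0, 204.0], [0.0, 0.0, 1.0]]
0.1 [[-9.54800418e-01  2.97247076e-01 -5.80947875e-04]
 [ 2.97247634e-01  9.54799074e-01 -1.60395384e-03]
 [ 7.79179045e-05 -1.70414117e-03 -9.99998545e-01]] [0.17826243 0.57264184 0.22162497]
{'intrinsics': array([[360.04617003,   0.        , 284.38079215],
       [  0.        , 360.04617003, 206.31423045],
       [  0.        ,   0.        ,   1.        ]]), 'mount': array([[-1.48014696e-03, -9.57273432e-01, -2.89180542e-01,
         7.95199666e-02],
       [ 9.99998689e-01, -1.60659889e-03,  1.99907703e-04,
         8.54972903e-04],
       [-6.55963472e-04, -2.89179867e-01,  9.57274555e-01,
        -1.62098224e-01],
       [ 0.00000000e+00,  0.00000000e+00,  0.00000000e+00,
         1.00000000e+00]])}
```

View pics/top0.png

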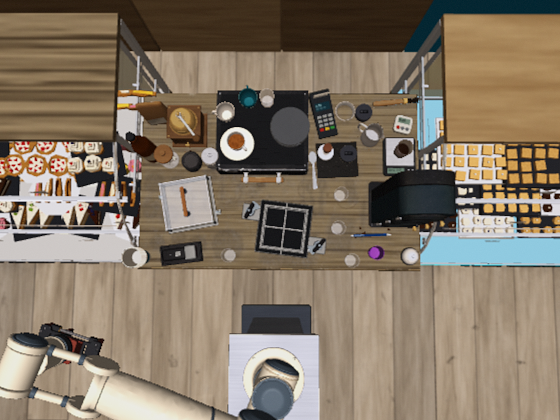

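View pics/side0.png

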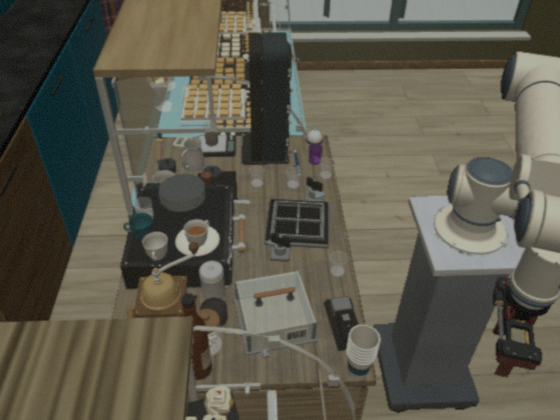

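The top view shows the tray at about (284,228), the cover at (188,203), the scanner at (181,252), clear glass-like things at (230,255), (340,195), (337,228) and (351,260), a purple one at (376,253), a bell at (410,256), and white cups at (135,257). I'll zoom in on these.

```bash
python3 - <<'E'
from h import *
im=cv2.imread("pics/top0.png")
cv2.imwrite("pics/topc.png",cv2.resize(im[168:272,130:428],None,fx=2.68,fy=2.68*1.5/1.5,interpolation=cv2.INTER_CUBIC))
im=cv2.imread("pics/side0.png")
cv2.imwrite("pics/sidec.png",cv2.resize(im[120:370,200:400],None,fx=2.4,fy=2.4,interpolation=cv2.INTER_CUBIC))
E
```

```text
(no output)
```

View pics/topc.png

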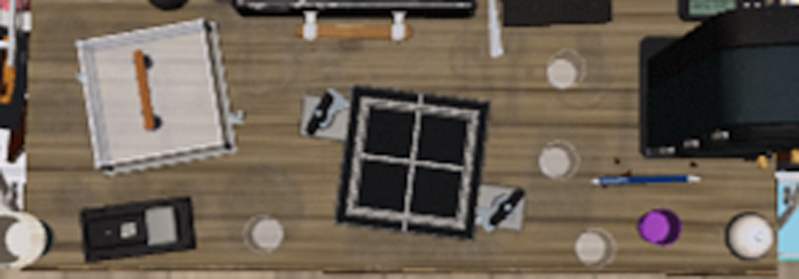

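View pics/sidec.png

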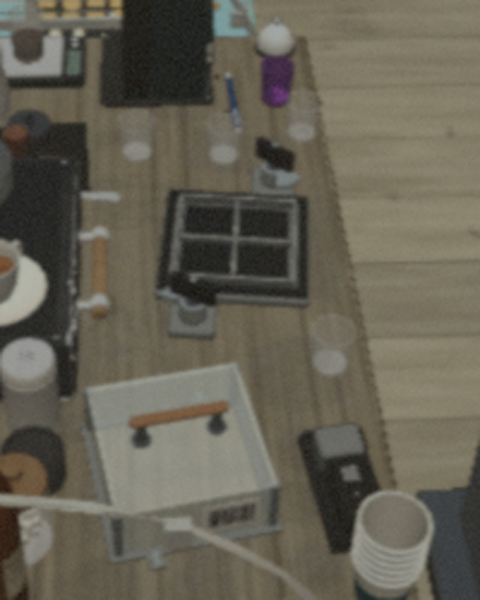

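Every look-alike is now identified in this crop. The clear glasses are at (565,72), (558,160), (594,247) and (265,233). I'm rejecting the purple one at (660,228), the bell at (748,235) and the cups at (20,238). Both cam wings at (322,110) and (505,208) stand partly turned. The label faces left, at the cover's front left. Next I'll get coarse positions and then wrist views from near.

```bash
python3 - <<'E'
from h import *
C=cam("top")
P={"g1":((565,72),.006),"g2":((558,160),.006),"g3":((594,247),.006),"g4":((265,233),.006),"tray":((413,162),.018),"camL":((322,110),.078),"camR":((505,208),.078),"cover":((158,95),.03),"h1":((137,52),.11),"h2":((153,128),.11),"scan":((137,230),.04),"bell":((748,235),.05),"tower":((725,110),.0)}
for k,(p,z) in P.items(): print(k,ray(C,(130+p[0]/2.68,168+p[1]/2.68),z).round(3))
q=ctrl.read_state()["qpos"]
def tryview(p,yaws,fn):
    for y in yaws:
        try: ctrl.goto(np.array(p),down(y)); break
        except ctrl.PlanningError as e: print("no",y,e)
    else: return
    im,C=shot("wrist",fn); print(fn,y,ctrl.read_state()["time_s"]); np.save("pics/"+fn[:-4]+".npy",np.array([C[0],C[1],np.tile(C[2],(3,1))]))
tryview((.45,.05,.30),(np.pi,0,np.pi/2),"w_tray.png")
tryview((.46,-.20,.28),(np.pi,0,np.pi/2),"w_gl.png")
E
```

```text
g1 [ 0.647 -0.241  0.006]
g2 [ 0.528 -0.231  0.006]
g3 [ 0.413 -0.279  0.006]
g4 [0.427 0.161 0.006]
tray [ 0.523 -0.036  0.018]
camL [0.587 0.082 0.078]
camR [ 0.462 -0.154  0.078]
cover [0.609 0.305 0.03 ]
h1 [0.656 0.316 0.11 ]
h2 [0.559 0.293 0.11 ]
scan [0.43  0.325 0.04 ]
bell [ 0.431 -0.471  0.05 ]
tower [ 0.598 -0.457  0.   ]
w_tray.png 3.141592653589793 2.2833
w_gl.png 3.141592653589793 3.3167
```

```bash
python3 - <<'E'
import cv2,numpy as np
a=cv2.imread("pics/w_tray.png");b=cv2.imread("pics/w_gl.png")
cv2.imwrite("pics/two.png",np.hstack([a,b])[:, :])
cv2.imwrite("pics/two.png",cv2.resize(np.vstack([a,b]),(560,840))[:600] if 0 else cv2.resize(np.hstack([a,b]),(800,300)))
E
```

```text
(no output)
```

View pics/w_tray.png

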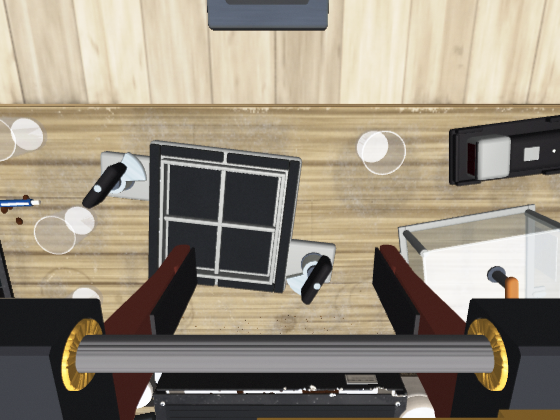

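View pics/w_gl.png

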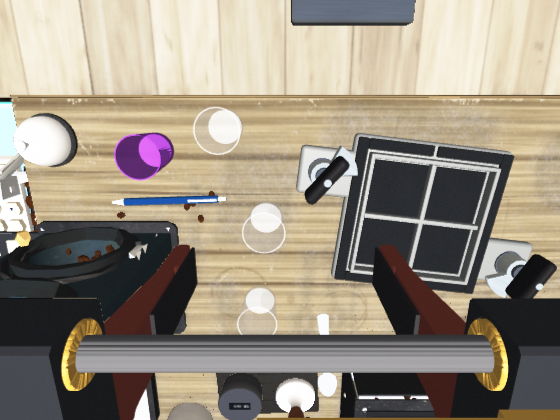

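The wrist views confirm four clear glasses. The foot discs are at (373,147) in the first view and at (225,126), (266,217) and (260,300) in the second. The rib cross is at about (220,220) in the first view. Both wings are turned part-way: cam_b at (104,185), cam_a at (318,280). Next I'll measure the tray from its ribs, the wing angles and the glasses.

```bash
cat >> h.py <<'E'
def load(fn):
    A=np.load("pics/"+fn+".npy"); return cv2.imread("pics/"+fn+".png"),(A[0],A[1],A[2][0])
def ribs(im,C,seed,z=.028,half=70):
    """tray centre + yaw from bright rib lines, refined from a seed (x,y,yaw)"""
    g=im.min(axis=2).astype(float); x,y,w=seed
    for it in range(3):
        ux=np.array([np.cos(w),np.sin(w)]); uy=np.array([-ux[1],ux[0]]); c=np.array([x,y]); L=[[],[]]
        for k,(a,b) in enumerate(((ux,uy),(uy,ux))):
            for s in np.r_[-.058:-.015:.003,.015:.058:.003]:
                t=np.arange(-.014,.0141,.0005)
                px=np.array([proj(C,np.r_[c+a*s+b*q,z]) for q in t])
                v=cv2.remap(g.astype(np.float32),px[:,0].astype(np.float32)[None],px[:,1].astype(np.float32)[None],1)[0]
                m=np.clip(v-90,0,None)
                if m.sum()>100: L[k].append((s,(m*t).sum()/m.sum()))
        f=[np.polyfit(*np.array(l).T,1) for l in L]
        c=c+uy*f[0][1]+ux*f[1][1]; w+= (f[0][0]-f[1][0])/2; x,y=c
    return x,y,w,f,[len(l) for l in L]
def feet(im,C,zf=.008):
    """white foot discs of glasses -> list of (xy, area)"""
    hsv=cv2.cvtColor(im,cv2.COLOR_BGR2HSV); m=((hsv[...,2]>200)&(hsv[...,1]<40)).astype(np.uint8)
    m=cv2.morphologyEx(m,cv2.MORPH_OPEN,np.ones((7,7),np.uint8)); out=[]
    for c in cv2.findContours(m,0,2)[0]:
        a=cv2.contourArea(c)
        if 200<a<3000:
            (u,v),r=cv2.minEnclosingCircle(c); out.append((ray(C,(u,v),zf)[:2].round(4),(int(u),int(v)),round(a/(np.pi*r*r),2),int(r)))
    return out
E
python3 - <<'E'
from h import *
for fn in("w_tray","w_gl"):
    im,C=load(fn); r=ribs(im,C,(.523,-.036,-.1)); print(fn,np.round(r[:3],4),[np.round(f,4) for f in r[3]],r[4])
    for f in feet(im,C): print(f)
    x,y,w=r[:3]; ux=np.array([np.cos(w),np.sin(w)]); uy=np.array([-ux[1],ux[0]])
    for n,s in(("a",1),("b",-1)):
        p=np.array([x,y])+s*(.045*ux+.128*uy); q=proj(C,np.r_[p,.078])
        m=np.zeros(im.shape[:2],np.uint8); cv2.circle(m,tuple(int(t) for t in q),38,255,-1)
        k=((im.max(axis=2)<60)&(m>0)).astype(np.uint8); n_,lab,st,ce=cv2.connectedComponentsWithStats(k)
        i=1+np.argmin(np.hypot(*(ce[1:]-q).T)+ (st[1:,4]<80)*1e3); ys,xs=np.where(lab==i); P=np.c_[xs,ys].astype(float); mu=P.mean(0)
        d=np.linalg.svd(P-mu,full_matrices=False)[2][0]; A=ray(C,mu-d*20,.07);B=ray(C,mu+d*20,.07)
        ang=np.arctan2(*(B-A)[[1,0]]); th=(w-ang+np.pi/2)%np.pi-np.pi/2
        print("cam",n,p.round(4),q.round(0),"blob",mu.round(0),st[i],"theta",round(th,2))
E
```

```text
w_tray [ 0.5253 -0.0316 -0.1195] [array([-0.0003, -0.    ]), array([-0.0004,  0.    ])] [30, 30]
(array([0.8523, 0.2667]), (419, 413), 0.49, 14)
(array([0.5838, 0.0689]), (297, 259), 0.45, 16)
(array([ 0.5267, -0.222 ]), (79, 220), 0.78, 15)
(array([ 0.4849, -0.138 ]), (138, 189), 0.57, 11)
(array([ 0.4567, -0.1417]), (132, 168), 0.48, 14)
(array([0.4449, 0.3178]), (494, 158), 0.55, 20)
(array([0.4284, 0.1608]), (371, 145), 0.79, 17)
(array([ 0.4134, -0.2682]), (26, 133), 0.78, 17)
(array([ 0.2928, -0.271 ]), (2, 26), 0.19, 20)
(array([ 0.3012, -0.0708]), (178, 34), 0.15, 34)
(array([0.2983, 0.3644]), (556, 31), 0.13, 31)
(array([0.3189, 0.2931]), (491, 50), 0.21, 51)
(array([0.2776, 0.1294]), (353, 11), 0.41, 14)
(array([ 0.3128, -0.1802]), (84, 45), 0.2, 46)
cam a [0.5852 0.0902] [317. 285.] blob [316. 278.] [301 255  31  49 660] theta 0.33
cam b [ 0.4653 -0.1533] [ 98. 188.] blob [104. 185.] [ 82 163  44  45 761] theta 0.65
w_gl [ 0.5256 -0.032  -0.1195] [array([ 0.0002, -0.    ]), array([ 0.0003, -0.    ])] [30, 30]
(array([ 0.834 , -0.4144]), (142, 409), 0.5, 12)
(array([ 0.8106
[... 439 characters left out ...]
.4525, -0.1585]), (316, 158), 0.34, 17)
(array([ 0.4139, -0.2676]), (225, 126), 0.88, 17)
(array([ 0.4219, -0.5008]), (29, 133), 0.53, 41)
(array([0.3442, 0.1039]), (552, 63), 0.16, 30)
(array([ 0.3409, -0.1838]), (297, 60), 0.22, 34)
(array([ 0.3401, -0.1383]), (337, 59), 0.29, 34)
(array([0.3225, 0.0343]), (494, 42), 0.13, 37)
(array([0.3184, 0.0602]), (518, 38), 0.15, 39)
(array([ 0.3263, -0.3343]), (161, 45), 0.27, 47)
(array([ 0.3157, -0.3531]), (143, 35), 0.14, 36)
(array([ 0.3258, -0.4008]), (101, 45), 0.19, 46)
cam a [0.5856 0.0897] [538. 286.] blob [532. 292.] [ 503  255   57   69 2349] theta -0.35
cam b [ 0.4657 -0.1538] [327. 183.] blob [325. 179.] [305 156  44  48 739] theta 0.59
```

Tray pose is (0.5255, −0.0318), yaw −0.12, and the two views agree. cam_a stands at about 0.4 and cam_b at about 0.6, so both are in the way. I'll turn them back by gripping the wings.

```bash
cat >> h.py <<'E'
TX,TY,TW=.5255,-.0318,-.1195
def T(x,y): 
    c,s=np.cos(TW),np.sin(TW); return np.array([TX+c*x-s*y, TY+s*x+c*y])
def st():
    s=ctrl.read_state(); print("t%.1f"%s["time_s"],s["ee_pos"].round(4),"op%.3f"%s["opening"],"gf%.1f"%s["grasp_force"],"F",s["contact_force"].round(1),"Mz%.2f"%s["moment"][2]); return s
def up(z=.2,v=.25):
    p=ctrl.read_state()["ee_pos"]; ctrl.move_straight(np.r_[p[:2],z],velocity=v)
E
python3 - <<'E'
from h import *
for s,th in((-1,.6),(1,.4)):
    p=T(s*.045,s*.128); yaw=lambda t: TW-t+np.pi
    ctrl.ungrasp(); ctrl.goto(np.r_[p,.16],down(yaw(th))); ctrl.move_straight(np.r_[p,.05],velocity=.12)
    ctrl.gripper_close(25); st()
    for t in np.linspace(th,-.04,6)[1:]: ctrl.goto(np.r_[p,.05],down(yaw(t))); 
    st(); ctrl.ungrasp(); up(.16)
ctrl.goto(np.array([.45,-.06,.30]),down(np.pi)); im,C=shot("wrist","w2.png"); np.save("pics/w2.npy",np.array([C[0],C[1],np.tile(C[2],(3,1))])); st()
E
```

```text
t6.5 [ 0.4651 -0.154   0.05  ] op0.147 gf25.0 F [-2.5 -2.6  0.4] Mz-0.07
t7.8 [ 0.4651 -0.1543  0.05  ] op0.152 gf25.3 F [-3.8 -5.   0.4] Mz-0.54
t13.1 [0.5849 0.0893 0.0499] op0.151 gf25.0 F [-3.2 -3.4  2.1] Mz0.05
t14.3 [0.585  0.0892 0.0499] op0.152 gf25.5 F [-4.2 -3.7  1.8] Mz-0.57
t17.1 [ 0.4503 -0.0594  0.2978] op0.997 gf0.0 F [0.1 0.2 0.6] Mz-0.02
```

View pics/w2.png

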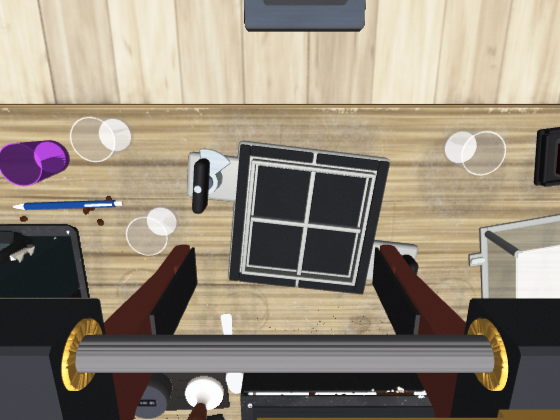

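Both wings now lie along the tray's x: cam_b at (200,185), and cam_a reached its stop by moment. Next come the glasses, starting with glass 4 at the left, with a near look before each grasp.

```bash
cat >> h.py <<'E'
PY=TW+.75*np.pi
def find(pred,fn=None,zf=.006,tol=.05):
    s=ctrl.read_state(); im=viewer.get_image("wrist"); C=cam("wrist",s)
    if fn: cv2.imwrite("pics/"+fn,im)
    c=[f for f in feet(im,C,zf) if f[2]>.6 and np.hypot(*(f[0]-pred))<tol]
    c.sort(key=lambda f:np.hypot(*(f[0]-pred))); return c
def pick(pred,gy,fn=None):
    """hover, look, grasp, lift; returns True if something glass-wide is held"""
    ctrl.ungrasp(); ctrl.goto(np.r_[pred,.17],down(gy)); c=find(pred,fn); print("seen",c)
    if not c: return False
    p=c[0][0]; ctrl.goto(np.r_[p,.12],down(gy)); ctrl.move_straight(np.r_[p,.025],velocity=.15); ctrl.gripper_close(20)
    up(.15); s=st(); return .4<s["opening"]<.62 and s["grasp_force"]>5
def place(comp):
    p=T(*comp); ctrl.goto(np.r_[p,.15],down(PY)); s=st()
    if not(.4<s["opening"]<.62): return False
    ctrl.move_straight(np.r_[p,.06],velocity=.2); ctrl.move_straight(np.r_[p,.0435],velocity=.04); st(); ctrl.ungrasp(); up(.15); return True
E
python3 - <<'E'
from h import *
for x in((.037,.037),(-.037,-.037),(.037,-.037),(-.037,.037)):
    print(solve_ik(np.r_[T(*x),.0435],down(PY)) is not None)
if pick(np.array([.428,.161]),PY,"g4.png"): print(place((-.037,.037)))
E
```

```text
True
True
True
True
seen [(array([0.4289, 0.1616]), (284, 187), 0.91, 21)]
t21.1 [0.4285 0.1615 0.1485] op0.542 gf20.0 F [-0.3  0.4 -1.7] Mz-0.01
t21.8 [0.4924 0.01   0.1484] op0.540 gf20.0 F [ 0.6  0.2 -0.5] Mz0.01
t23.0 [0.4931 0.0093 0.0433] op0.543 gf20.0 F [ 0.1 -0.3 -0.8] Mz0.03
True
```

```bash
python3 - <<'E'
from h import *
for i,(pred,gy,comp) in enumerate([((.4137,-.268),PY,(-.037,-.037)),((.528,-.222),PY,(.037,-.037)),((.6487,-.232),np.pi/2,(.037,.037))]):
    ok=pick(np.array(pred),gy,f"gp{i}.png"); print(i,ok)
    if not ok: break
    ok=place(comp); print(ok)
    if not ok: break
ctrl.goto(np.r_[.42,-.03,.26],down(np.pi)); im,C=shot("wrist","w3.png"); np.save("pics/w3.npy",np.array([C[0],C[1],np.tile(C[2],(3,1))])); shot("top","top3.png"); st()
for f in find(np.array([TX,TY]),tol=.12,zf=.024): print(f)
E
```

```text
seen [(array([ 0.4141, -0.2686]), (282, 188), 0.89, 21)]
t28.2 [ 0.4138 -0.2684  0.1486] op0.537 gf20.0 F [-0.   0.2 -1.4] Mz-0.06
0 True
t29.1 [ 0.4838 -0.0648  0.1488] op0.535 gf20.0 F [ 0.2 -0.2 -0.8] Mz0.02
t30.2 [ 0.4843 -0.064   0.0434] op0.541 gf20.0 F [-0.1  0.3 -1.9] Mz0.06
True
seen [(array([ 0.5271, -0.222 ]), (282, 188), 0.92, 21)]
t35.0 [ 0.5267 -0.2218  0.1485] op0.542 gf20.0 F [-0.8  0.5 -1.2] Mz-0.00
1 True
t35.6 [ 0.5571 -0.073   0.1481] op0.540 gf20.0 F [ 0.5 -0.8 -0.5] Mz0.02
t36.8 [ 0.5577 -0.0728  0.0434] op0.535 gf20.0 F [ 0.3  0.5 -0.7] Mz0.01
True
seen [(array([ 0.6466, -0.2318]), (282, 189), 0.94, 21)]
t41.7 [ 0.6462 -0.2317  0.1484] op0.541 gf20.0 F [-0.5  0.5 -1.3] Mz0.00
2 True
t42.6 [ 5.668e-01 -3.000e-04  1.493e-01] op0.541 gf20.0 F [-0.8 -0.  -0.9] Mz0.06
t43.8 [0.5666 0.0006 0.0434] op0.543 gf20.0 F [-0.1  0.2 -0.3] Mz0.00
True
t46.2 [ 0.4201 -0.0299  0.2582] op0.998 gf0.0 F [ 0.4 -0.1 -0.1] Mz0.02
(array([ 0.5673, -0.0066]), (302, 289), 0.63, 11)
(array([ 0.5596, -0.075 ]), (247, 284), 0.61, 14)
```

View pics/w3.png

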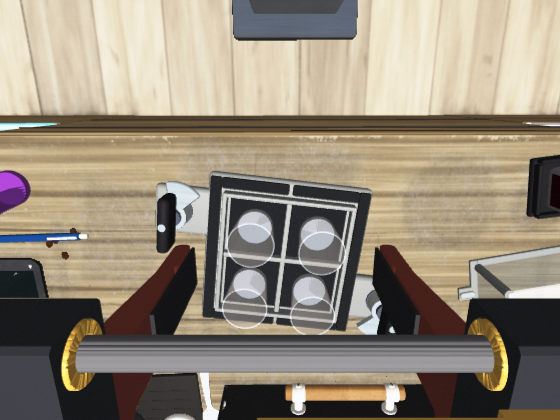

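All four glasses stand in their compartments, feet at (255,225), (318,233), (247,284) and (310,290). Next is the cover: I'll measure its handle from above.

```bash
cat >> h.py <<'E'
def handle(z=.105,fn=None,tag=None):
    s=ctrl.read_state(); im=viewer.get_image("wrist"); C=cam("wrist",s)
    if fn: cv2.imwrite("pics/"+fn,im)
    hsv=cv2.cvtColor(im,cv2.COLOR_BGR2HSV); m=((hsv[...,0]>4)&(hsv[...,0]<16)&(hsv[...,1]>140)&(hsv[...,2]>90)).astype(np.uint8)
    m=cv2.morphologyEx(m,cv2.MORPH_CLOSE,np.ones((9,9),np.uint8))
    out=[]
    for c in cv2.findContours(m,0,2)[0]:
        if cv2.contourArea(c)<300: continue
        (u,v),(a,b),_=r=cv2.minAreaRect(c); B=cv2.boxPoints(r)
        e=[(B[0]+B[1])/2,(B[2]+B[3])/2] if np.linalg.norm(B[0]-B[1])<np.linalg.norm(B[1]-B[2]) else [(B[1]+B[2])/2,(B[3]+B[0])/2]
        P=[ray(C,q,z) for q in e]; d=P[1]-P[0]; d=d if d[0]>0 else -d
        out.append((((P[0]+P[1])/2)[:2].round(4),round(float(np.arctan2(d[1],d[0])),3),"len%.3f"%np.linalg.norm(d),"px",np.round(e).astype(int).tolist()))
    return out
E
python3 - <<'E'
from h import *
ctrl.goto(np.r_[.60,.30,.22],down(.23+np.pi)); print(handle(fn="cov.png")); st()
E
```

```text
[(array([0.7806, 0.3868]), -1.344, 'len0.064', 'px', [[364, 396], [297, 396]]), (array([0.8055, 0.2792]), -1.344, 'len0.045', 'px', [[239, 396], [192, 396]]), (array([0.5959, 0.4441]), -0.15, 'len0.051', 'px', [[472, 206], [441, 259]]), (array([0.6114, 0.3109]), 0.186, 'len0.105', 'px', [[298, 152], [292, 274]])]
t47.7 [0.6004 0.2987 0.2213] op1.000 gf0.0 F [-0.3 -0.6  0.8] Mz-0.07
```

View pics/cov.png

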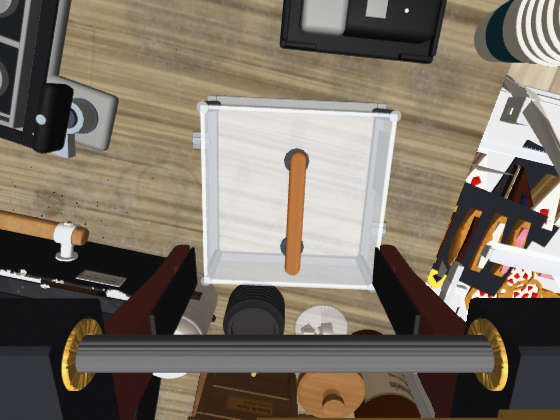

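The cover is seen cleanly: handle from (298,152) to (292,274), lugs at left (198,140) and right (378,230). The bar measures 105 mm instead of 92, so its height may be off. I'll triangulate the ends from a second, shifted view.

```bash
python3 - <<'E'
from h import *
R=[]
for p in((.60,.27,.22),(.60,.35,.22),(.57,.31,.26)):
    ctrl.goto(np.r_[p],down(.2+np.pi)); ctrl.sleep(.3); s=ctrl.read_state(); h=[x for x in handle() if np.hypot(*(x[0]-[.61,.31]))<.04][0]
    print(h); R.append((cam("wrist",s),sorted(h[4],key=lambda q:q[1])))
for i,j in((0,1),(0,2),(1,2)):
    e=[tri(R[i][0],R[i][1][k],R[j][0],R[j][1][k]) for k in(0,1)]; print(np.round(e,4).tolist(),np.linalg.norm(e[1]-e[0]).round(4),"mid",((e[0]+e[1])/2).round(4),np.arctan2(*(e[1]-e[0])[[1,0]]).round(3))
E
```

```text
(array([0.6116, 0.3106]), 0.175, 'len0.104', 'px', [[333, 160], [325, 281]])
(array([0.6112, 0.3104]), 0.17, 'len0.104', 'px', [[233, 139], [234, 263]])
(array([0.6114, 0.3109]), 0.192, 'len0.104', 'px', [[276, 177], [276, 282]])
[[0.5603, 0.3017, 0.1043], [0.6614, 0.3189, 0.1077]] 0.1027 mid [0.6108 0.3103 0.106 ] 0.168
[[0.5601, 0.3015, 0.1054], [0.6695, 0.3224, 0.0924]] 0.1122 mid [0.6148 0.3119 0.0989] 0.189
[[0.5605, 0.3015, 0.1025], [0.6529, 0.3198, 0.1233]] 0.0965 mid [0.6067 0.3106 0.1129] 0.196
```

The height is 0.106 as expected, and the 104 mm is the 92 mm bar plus its round ends. The mid point is (0.611, 0.3107) and the yaw 0.18. Grasp and carry.

```bash
python3 - <<'E'
from h import *
p=np.array([.6113,.3107]); y0=.18+np.pi
ctrl.goto(np.r_[p,.20],down(y0)); ctrl.sleep(.2)
h=[x for x in handle() if np.hypot(*(x[0]-p))<.04][0]; print(h)
p=h[0]
ctrl.move_straight(np.r_[p,.087],velocity=.12); ctrl.gripper_close(45); st()
up(.12,.06); ctrl.sleep(.3); st(); up(.235,.15); s=st()
print(s["opening"]*88)
y1=TW+np.pi; q=T(0,0)
ctrl.move_straight(np.r_[(p+q)/2,.235],down((y0+y1)/2),velocity=.2); st()
ctrl.move_straight(np.r_[q,.235],down(y1),velocity=.2); ctrl.sleep(.3); st()
print(handle(z=.254,fn="held.png")); shot("side","held_s.png")
E
```

```text
(array([0.6113, 0.3107]), 0.178, 'len0.105', 'px', [[282, 136], [282, 269]])
t52.7 [0.6113 0.3106 0.087 ] op0.131 gf45.0 F [ 0.7 -0.9  0.1] Mz0.04
t53.7 [0.6111 0.3105 0.1195] op0.136 gf45.0 F [ 0.2  0.4 -3.9] Mz0.02
t54.6 [0.6109 0.3104 0.2336] op0.133 gf45.0 F [ 0.3 -0.6 -4.3] Mz-0.03
11.73392011177451
t55.6 [0.5684 0.1403 0.2347] op0.132 gf45.0 F [-0.  -0.3 -3.2] Mz-0.04
t57.0 [ 0.5256 -0.0311  0.2349] op0.134 gf45.0 F [ 0.3  0.6 -3.9] Mz-0.04
[(array([ 0.5124, -0.0289]), -0.12, 'len0.078', 'px', [[284, 167], [284, 334]])]
```

View pics/held.png

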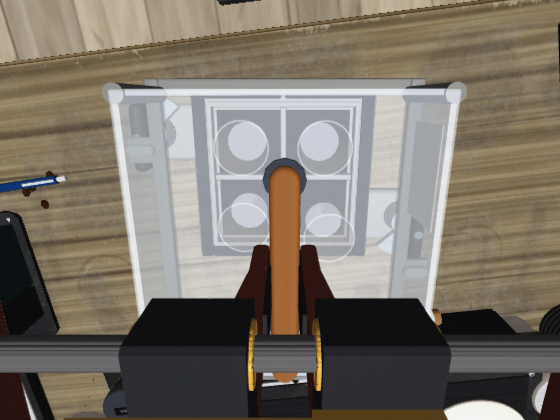

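The cover hangs level and square: front roof edge at row 92, centred on column 285, with the handle straight on 284. I'll check the along-bar offset by projection and then lower it with force checks.

```bash
python3 - <<'E'
from h import *
s=ctrl.read_state(); C=cam("wrist",s); q=T(0,0); ux=np.array([np.cos(TW),np.sin(TW)]); z0=s["ee_pos"][2]+.019
print("bar end pred",proj(C,np.r_[q-ux*.0525,z0]).round(1),"roof front edge mid pred",proj(C,np.r_[q-ux*.083,z0-.032]).round(1))
ctrl.move_straight(np.r_[q,.16],velocity=.12); st()
for z in(.145,.135,.125,.12,.116,.113,.1115,.1105,.1095):
    ctrl.move_straight(np.r_[q,z],velocity=.03); s=st()
    if s["contact_force"][2]>3: break
E
```

```text
bar end pred [281.3 167.2] roof front edge mid pred [281.6  89.2]
t57.8 [ 0.5258 -0.0319  0.1609] op0.140 gf45.0 F [-0.4 -0.  -3.5] Mz-0.02
t58.5 [ 0.5255 -0.0318  0.1449] op0.140 gf45.0 F [ 0.   0.8 -4.2] Mz-0.01
t59.0 [ 0.5253 -0.0318  0.1347] op0.135 gf45.0 F [ 0.1 -0.  -4.3] Mz-0.04
t59.4 [ 0.5253 -0.0318  0.1247] op0.135 gf45.0 F [-0.5 -0.6 -3.7] Mz0.04
t59.8 [ 0.5253 -0.0318  0.1197] op0.140 gf45.0 F [-0.1  0.2 -3.5] Mz0.03
t60.0 [ 0.5253 -0.0318  0.1157] op0.132 gf45.0 F [-0.6  0.4 -4.2] Mz-0.05
t60.3 [ 0.5254 -0.0318  0.1127] op0.138 gf45.0 F [-0.4 -0.6 -4.2] Mz0.04
t60.5 [ 0.5255 -0.0318  0.1114] op0.138 gf45.0 F [-0.9 -0.3 -5.3] Mz0.03
t60.8 [ 0.5257 -0.0318  0.1109] op0.135 gf45.0 F [ 0.4 -0.3 -0.8] Mz-0.06
t61.0 [ 0.5258 -0.0318  0.1105] op0.139 gf45.0 F [-1.2  0.4  3.1] Mz0.00
```

It made contact at exactly the expected height (TCP 0.111), so the cover is on the seal. Release and check from near.

```bash
python3 - <<'E'
from h import *
ctrl.ungrasp(); up(.25); q=T(0,0); ctrl.goto(np.r_[T(-.05,0),.30],down(TW+np.pi)); ctrl.sleep(.2); im,C=shot("wrist","set.png"); st()
print([h for h in handle(z=.129) if np.hypot(*(h[0]-q))<.05],q)
shot("side","set_s.png")
a=cv2.imread("pics/set.png")[60:400,60:500]; b=cv2.imread("pics/set_s.png")[130:300,200:420]
cv2.imwrite("pics/set2.png",np.hstack([a,cv2.resize(b,(340*220//170//1,340),interpolation=2)])[:, :800])
E
```

```text
t63.6 [ 0.4759 -0.0259  0.2978] op1.001 gf0.0 F [-0.2  0.5 -0.7] Mz-0.04
[(array([ 0.5256, -0.0314]), -0.121, 'len0.104', 'px', [[284, 184], [284, 283]])] [ 0.5255 -0.0318]
```

View pics/set2.png

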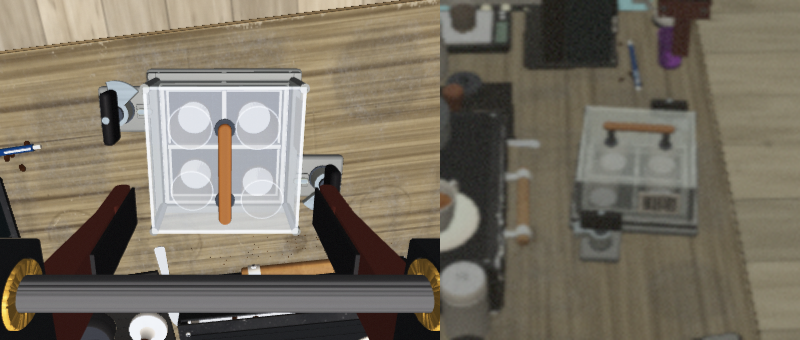

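The cover sits within 0.5 mm and square, with all glasses under it. The fully open fingers won't fit between wing and cover, so I'll turn each cam by pushing the wing's outer arm with the shut fingers along the arc.

```bash
cat > latch.py <<'E'
from h import *
import sys
def pose(s,th,r=.021,d=.0165):
    u=np.array([np.cos(th),-np.sin(th)]); n=np.array([np.sin(th),np.cos(th)])
    p=T(*(s*(np.array([.045,.128])+r*u+d*n))); return p,down(TW+np.pi/2-th)
def latch(s,z=.052):
    ctrl.gripper_close(20)
    p,R=pose(s,-.05,d=.028); ctrl.goto(np.r_[p,.17],R); ctrl.move_straight(np.r_[p,z],velocity=.15)
    for th in np.arange(0,1.60,.08):
        p,R=pose(s,th); ctrl.move_straight(np.r_[p,z],R,velocity=.03); S=ctrl.read_state(); f=np.hypot(*S["contact_force"][:2])
        print("%.2f"%th,S["contact_force"].round(1),"err mm",((S["ee_pos"][:2]-p)*1e3).round(1))
        if f>60: break
    p,R=pose(s,th-.1,d=.028); ctrl.move_straight(np.r_[p,z],R,velocity=.05); up(.2); st()
latch(int(sys.argv[1]))
E
python3 latch.py 1
```

```text
0.00 [1.3 1.2 0.6] err mm [ 0.3 -0. ]
0.08 [0.2 1.7 1.4] err mm [0.1 0.3]
0.16 [0.5 2.2 1.4] err mm [0.1 0.2]
0.24 [1.6 2.8 1.2] err mm [0.2 0.1]
0.32 [2.8 3.4 1.8] err mm [0.2 0.1]
0.40 [3.9 2.1 2.2] err mm [0.3 0. ]
0.48 [4.8 2.4 1.6] err mm [ 0.3 -0. ]
0.56 [5.  2.4 0.9] err mm [ 0.3 -0.1]
0.64 [4.1 2.1 2.2] err mm [ 0.3 -0.2]
0.72 [4.7 0.  1.5] err mm [ 0.3 -0.3]
0.80 [4.8 0.6 1. ] err mm [ 0.4 -0.4]
0.88 [6.6 1.5 0.8] err mm [ 0.5 -0.2]
0.96 [6.  1.9 1.6] err mm [ 0.6 -0.2]
1.04 [6.1 1.2 0.8] err mm [ 0.7 -0.3]
1.12 [6.9 1.6 0.9] err mm [ 0.7 -0.3]
1.20 [7.2 1.  1.1] err mm [ 0.8 -0.4]
1.28 [8.1 1.3 0.2] err mm [ 0.8 -0.5]
1.36 [8.5 0.3 0.1] err mm [ 1.  -0.5]
1.44 [ 8.8  0.3 -0.1] err mm [ 1.3 -0.5]
1.52 [ 9.2 -0.5 -1.3] err mm [ 1.5 -0.6]
t74.0 [0.6125 0.0694 0.1983] op-0.000 gf0.0 F [ 0.8 -0.6 -0.9] Mz0.01
```

The push was smooth, with about 0.07 rad of lag. I'll do cam_b, pushing on to the stop, and then top up cam_a.

```bash
sed -i 's/np.arange(0,1.60,.08)/np.arange(float(sys.argv[2]),1.75,.08)/; s/if f>60/if f>25/; s/pose(s,-.05,d=.028)/pose(s,float(sys.argv[2])-.05,d=.028)/' latch.py
python3 latch.py -1 0 | tail -12; python3 latch.py 1 1.3
python3 - <<'E'
from h import *
ctrl.goto(np.r_[T(-.05,0),.30],down(TW+np.pi)); ctrl.sleep(.2); im,C=shot("wrist","lock.png"); st(); q=T(0,0)
print([h for h in handle(z=.125) if np.hypot(*(h[0]-q))<.05],q)
shot("side","lock_s.png")
a=cv2.imread("pics/lock.png")[60:400,60:500]; b=cv2.imread("pics/lock_s.png")[130:300,200:420]
cv2.imwrite("pics/lock2.png",np.hstack([a,cv2.resize(b,(440,340),interpolation=2)])[:, :800])
E
```

```text
0.88 [-2.9 -5.8  3.5] err mm [-0.2 -0.6]
0.96 [-3.3 -6.1  4.8] err mm [-0.4 -0.5]
1.04 [-4.8 -5.7  4.6] err mm [-0.5 -0.6]
1.12 [-5.1 -5.   4.1] err mm [-0.7 -0.5]
1.20 [-4.4 -4.4  4. ] err mm [-0.8 -0.4]
1.28 [-4.7 -2.5  3.6] err mm [-0.9 -0.1]
1.36 [-7.3 -3.8  3.9] err mm [-1.1 -0.1]
1.44 [-6.5 -2.4  3.2] err mm [-1.1  0.2]
1.52 [-4.7 -1.9  3.2] err mm [-1.   0.4]
1.60 [-8.3 -2.3  6.6] err mm [-1.8  0.4]
1.68 [-18.3  -1.2   9.7] err mm [-3.9  0.5]
t83.9 [ 0.4405 -0.1283  0.1984] op0.007 gf0.0 F [-0.1  0.5 -0.2] Mz-0.05
1.30 [ 0.8 -1.  -0.1] err mm [-0. -0.]
1.38 [-0.2  1.   0.3] err mm [0. 0.]
1.46 [ 2.6  0.3 -1. ] err mm [0.6 0.3]
1.54 [ 3.9  1.3 -2.7] err mm [0.9 0.3]
1.62 [10.3  1.4 -5.1] err mm [2.3 0.4]
1.70 [19.1  1.9 -9.2] err mm [4.5 0.3]
t89.1 [0.6092 0.0649 0.1983] op0.004 gf0.0 F [ 0.5  0.5 -0.4] Mz0.01
t92.2 [ 0.4759 -0.0258  0.2999] op0.003 gf0.0 F [-0.3 -0.4 -0.3] Mz0.08
[(array([ 0.5233, -0.031 ]), -0.098, 'len0.103', 'px', [[283, 180], [285, 277]])] [ 0.5255 -0.0318]
```

View pics/lock2.png

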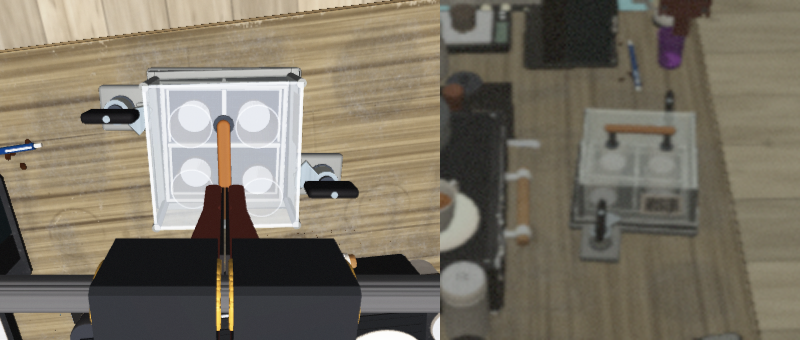

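Both wings now lie along the tray's y, at the stop (left (110,117), right (330,188) in the crop). The cover is drawn down and still centred. Now the scanner, which I'll view from near.

```bash
python3 - <<'E'
from h import *
ctrl.ungrasp(); ctrl.goto(np.r_[.43,.325,.20],down(TW+np.pi/2)); ctrl.sleep(.2); im,C=shot("wrist","sc.png"); np.save("pics/sc.npy",np.array([C[0],C[1],np.tile(C[2],(3,1))])); st()
E
```

```text
t95.8 [0.4302 0.3247 0.2001] op1.003 gf0.0 F [ 0.4  0.1 -1.1] Mz-0.08
```

View pics/sc.png

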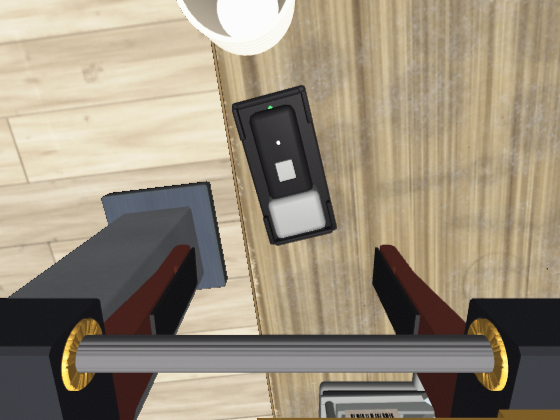

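The scanner lies in its cradle: head at (298,213), tail at (268,110), cradle corners (234,104), (303,87), (335,230) and (275,243). It looks along the picture's down-right direction.

```bash
cat >> h.py <<'E'
def scan_meas(im,C,zh=.042,zc=.013):
    hsv=cv2.cvtColor(im,cv2.COLOR_BGR2HSV); u0,v0=[int(t) for t in proj(C,[.43,.325,.03])]
    roi=np.zeros(im.shape[:2],np.uint8); cv2.circle(roi,(u0,v0),120,1,-1)
    blk=cv2.morphologyEx(((hsv[...,2]<75)&(roi>0)).astype(np.uint8),cv2.MORPH_OPEN,np.ones((5,5),np.uint8))
    c=max(cv2.findContours(blk,0,2)[0],key=cv2.contourArea); r=cv2.minAreaRect(c); inside=cv2.fillPoly(np.zeros_like(roi),[cv2.boxPoints(r).astype(int)],1)
    g=((hsv[...,2]>110)&(hsv[...,1]<60)&(inside>0)).astype(np.uint8); g=cv2.morphologyEx(g,cv2.MORPH_OPEN,np.ones((5,5),np.uint8))
    h=sorted(cv2.findContours(g,0,2)[0],key=cv2.contourArea)[-2:]; out={}
    for n,q,z in(("cradle",c,zc),("head",h[-1],zh),("spot",h[0],.038)):
        B=np.array([ray(C,p,z)[:2] for p in cv2.boxPoints(cv2.minAreaRect(q))]); ctr=B.mean(0); e=B[1]-B[0],B[2]-B[1]
        L=max(e,key=np.linalg.norm); L=L if L[1]<0 else -L
        out[n]=(ctr.round(4),[round(float(np.linalg.norm(x)),4) for x in e],round(float(np.arctan2(L[1],L[0])),3))
    return out
E
python3 - <<'E'
from h import *
im,C=load("sc"); o=scan_meas(im,C)
for k,v in o.items(): print(k,v)
d=o["head"][0]-o["spot"][0]; print("axis from spot->head",np.arctan2(d[1],d[0]).round(3))
E
```

```text
cradle (array([0.4339, 0.3362]), [0.0704, 0.1476], -1.409)
head (array([0.439 , 0.2996]), [0.0469, 0.0377], -3.01)
spot (array([0.4333, 0.3416]), [0.0154, 0.0177], -1.443)
axis from spot->head -1.436
```

The cradle is centred at (0.434, 0.336), size 148×70 as described, and the scanner axis is −1.42, with the head pointing toward the tray. I'll grasp at the balance point, scan, and check.

```bash
python3 - <<'E'
from h import *
phi=-1.42; g=np.array([.4342,.333]); R=down(phi+np.pi)
ctrl.goto(np.r_[g,.10],R); ctrl.move_straight(np.r_[g,.013],velocity=.08); st(); ctrl.gripper_close(25); s=st(); print(s["opening"]*88)
up(.05,.06); ctrl.sleep(.2); st(); up(.15,.2)
cy=-.105; t=T(-.035,.228); Rs=down(cy+np.pi/2)
ctrl.goto(np.r_[t,.15],Rs); s=st()
if s["opening"]>.4:
    ctrl.move_straight(np.r_[t,.043],velocity=.1); ctrl.sleep(.3); st(); shot("wrist","scanw.png"); shot("side","scans.png")
    ctrl.sleep(1.6); s=st()
a=cv2.resize(cv2.imread("pics/scanw.png"),(460,345)); b=cv2.resize(cv2.imread("pics/scans.png")[130:330,200:400],(340,345),interpolation=2); cv2.imwrite("pics/scan2.png",np.hstack([a,b]))
E
```

```text
t97.6 [0.4346 0.3333 0.0138] op1.001 gf0.0 F [0.2 0.1 0.8] Mz0.01
t98.3 [0.4342 0.333  0.013 ] op0.477 gf24.9 F [-0.1 -0.3 -0.4] Mz0.01
41.99253508512049
t99.3 [0.4339 0.3328 0.0494] op0.476 gf24.9 F [-0.4  0.5 -1.8] Mz-0.00
t100.6 [0.5173 0.1985 0.1483] op0.476 gf24.9 F [-0.3  0.2 -1.8] Mz-0.01
t102.1 [0.5181 0.1988 0.0434] op0.484 gf24.9 F [-0.  -0.6 -1.6] Mz-0.00
t103.8 [0.518  0.1988 0.043 ] op0.479 gf24.9 F [-0.2 -0.7 -1.7] Mz0.01
```

View pics/scan2.png

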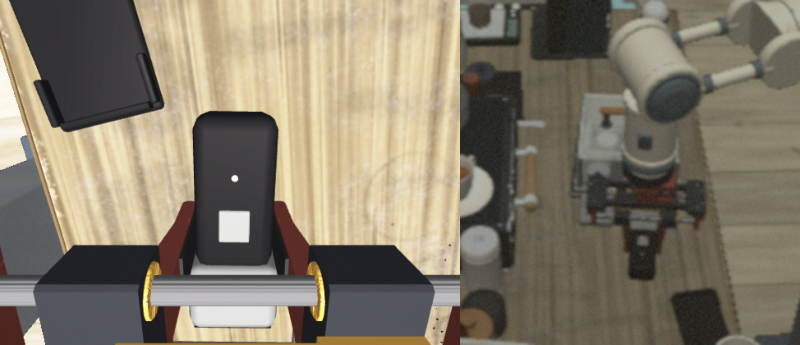

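The wrist view shows the scanner straight in the fingers (axis on column 235) and the side view shows it square before the cover's label side. It was still for over 1.6 s. I'll lay it back exactly where it was gripped.

```bash
python3 - <<'E'
from h import *
phi=-1.42; g=np.array([.4342,.333]); R=down(phi+np.pi)
up(.15,.15); ctrl.goto(np.r_[g,.12],R); ctrl.sleep(.2); s=st()
ctrl.move_straight(np.r_[g,.03],velocity=.08)
for z in(.02,.0165,.0145,.0135):
    ctrl.move_straight(np.r_[g,z],velocity=.03); s=st()
    if s["contact_force"][2]>2: break
ctrl.ungrasp(); up(.12,.1); ctrl.goto(np.r_[.43,.325,.20],down(TW+np.pi/2)); ctrl.sleep(.3); im,C=shot("wrist","sc2.png")
for k,v in scan_meas(im,C).items(): print(k,v)
ctrl.goto(np.r_[T(-.08,0.02),.32],down(TW+np.pi)); ctrl.sleep(.3); a,C=shot("wrist","end.png"); q=T(0,0); st()
print([h for h in handle(z=.125) if np.hypot(*(h[0]-q))<.05],q)
cv2.imwrite("pics/end2.png",np.hstack([a[60:400,60:500],im[60:400,160:500]]))
E
```

```text
t105.6 [0.4352 0.332  0.1202] op0.479 gf24.9 F [-0.2 -0.2 -1.6] Mz-0.01
t107.3 [0.434  0.3329 0.0197] op0.473 gf24.9 F [ 0.1  0.1 -2.4] Mz-0.05
t107.6 [0.4341 0.3329 0.0162] op0.480 gf24.9 F [-0.  -0.3 -1.9] Mz0.01
t107.9 [0.4341 0.3329 0.0143] op0.479 gf24.9 F [-0.3  0.1 -1.4] Mz0.03
t108.1 [0.4342 0.3329 0.0135] op0.482 gf24.9 F [ 0.2  0.1 -1.9] Mz0.06
cradle (array([0.4334, 0.3364]), [0.0703, 0.1477], -1.418)
head (array([0.4392, 0.2996]), [0.0471, 0.0377], -3.008)
spot (array([0.4334, 0.3416]), [0.0155, 0.0174], -1.441)
t113.2 [ 0.4485 -0.0022  0.3199] op1.004 gf0.0 F [-0.3 -0.2  0.4] Mz0.01
[(array([ 0.5235, -0.0309]), -0.092, 'len0.104', 'px', [[263, 204], [267, 293]])] [ 0.5255 -0.0318]
```

View pics/end2.png

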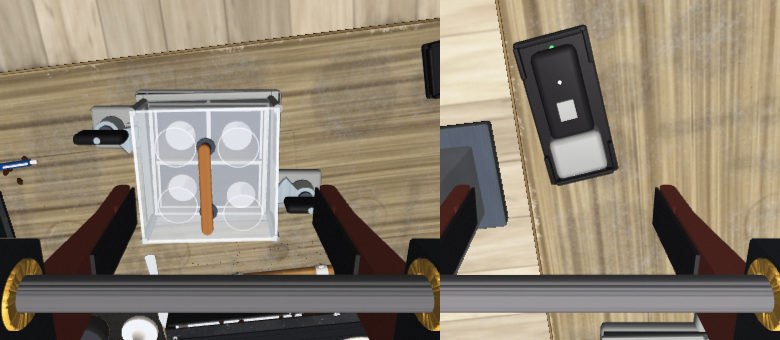

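The scanner is back in its cradle within 0.2 mm of where it lay. The cover is within 2 mm and 0.03 rad of square, both wings are locked at (100,138) and (305,203), and four glasses stand upright under the cover. Handing in.

```bash
python3 -c "
from h import *
print(ctrl.close_job())"
```

```text
the job is handed in; nothing more can be done
None
```

I packed all four glasses, set and latched the cover with both cams at their stops, held the scanner square to the label for over 1.6 s, laid it back in its cradle, and handed the job in at about 113 s; the system returned no verdict.

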